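# Set the check weight on the bench scale with self-closing tongs

## Task

Check the bench scale: lift the self-closing tongs out of their stand, squeeze them open and let them close around the neck of the middle-sized check weight in the wooden case. Set that weight down seated in the round recess of the scale's platform, letting go only once the platform carries it, never pushing hard on the scale and never touching the weight with the gripper itself. Then put the tongs back upright in their stand, and leave the other things where they are.

Things in the scene. Friction and masses are not known exactly. Their poses are not given: they have to be found in the camera images.
- tongs: Self-closing steel tongs of the crossed kind, 131 mm tall, 100 g, standing upright, jaws down, in the stand. Origin: on the tool's axis at the underside of the jaws; z up the tool to its tail, y the line along which the pads are squeezed and the jaws part. Squeezing the pads opens the jaws, letting go shuts them. With pads held at 5 to 7 N the jaws stay shut and the tool can be carried.
- tongs_pads (a point): Midway between the two flat finger pads, 97 mm above the tongs' origin, same axes. Pads: 22 mm wide (x), 38 mm tall, 58 mm over their outsides when free. Squeezed from 58 to 50 mm (4 to 7 N) they only take up slack springs, jaws shut. From 12 N the jaws part as much as the pads close in; stop at 28 mm, 16 N: jaws fully open. 52 to 54 mm carries the empty tongs.
- tongs_collar (a point): On the tongs' axis, 60 mm above their origin: underside of the collar, 46 mm (x) by 56 mm (y) by 12 mm tall, that rests on the stand. Keep fingertips above its top. Below it hang the shut shafts and jaws, 21 mm (x) by 23 mm (y). A spine 8 mm thick (y) runs up between the pads to the tail, 131 mm above the origin.
- tongs_jaws (a point): Midway between the jaws, 2.5 mm above the tongs' origin. Jaws: 5 mm thick (z), 19 mm wide (x), with V notches that face each other and centre a round neck. Fully open they pass a knob of 21 mm and span 45 mm outside; shut they grip with 12 N less the hold on the pads. With a weight's 8 mm neck in them the pads stand at 53 mm free, 45 mm slack taken up: a hold at 47 to 49 mm carries the weight.
- stand: Fixed stand: grey upright block 50 mm (x) by 64 mm (y), 72 mm tall, on a 110 mm square foot 8 mm thick, with a well open at the top, 34 mm (x) by 48 mm (y), 64 mm deep. The tongs hang in it, shut jaws down, collar on the block's top, axes along the stand's: their origin is then 12 mm above the stand's, on its axis. Origin: centre of the underside.
- scale: Fixed white bench scale, body 190 mm (x) by 150 mm (y), 42 mm tall, display towards -x. Above it a steel platform, 110 by 110 by 10 mm, on a riser set to another height each time: its top lies 65 to 105 mm above the table, is not reported and must be felt for. It gives about 0.5 mm per newton beyond 2.5 N, 6 mm at most; over 10 N overloads it. Origin: centre of the body's underside.
- scale_axis (a point): Point on the scale's body, below the platform, 42 mm above the table, on the vertical axis of the platform's round recess, which is 34.5 mm in diameter and 4 mm deep, open at the top, for the weight's foot.
- weight: The middle-sized of three steel check weights, 200 g: a cylinder of 32 mm diameter and 30 mm height, above it a neck of 8 mm diameter and 10 mm height (30 to 40 mm above the foot), then a round knob of 13 mm diameter, up to 49 mm. Origin: centre of its foot; z up. It stands in one of the case's three wells, not always the same one.
- weight_small: The smallest check weight, bystander: cylinder of 25 mm diameter and 24 mm height, with the same neck and knob above (43 mm in all). Origin: centre of its foot.
- weight_large: The largest check weight, bystander: cylinder of 42 mm diameter and 40 mm height, with the same neck and knob above (59 mm in all). Origin: centre of its foot.
- case: Fixed dark wooden weight case, 70 mm (x) by 190 mm (y), 22 mm tall, three wells of 48 mm diameter, 6 mm deep, 60 mm apart along y, their floor 16 mm above the table. Origin: centre of the underside.
- vial_a: Bystander: glass vial with orange cap, 25 mm diameter, 50 mm tall, loose on the table on the robot's side. Origin: centre of its foot.
- vial_b: Bystander: a like vial, loose on the table. Origin: centre of its foot.
- jar: Bystander: jar, 60 mm diameter, 65 mm tall, beyond the case. Origin: centre of its foot.
- wood_block: Bystander: wooden block, 60 by 100 by 45 mm, beyond the case. Origin: centre of its underside.
Mind the look-alikes: they are no part of the job. What is meant by the case is not purple or white, and is the larger of those in its own colour.

How it is judged:
By the outcome, as a careful person would: the job done as asked, in the order asked, and still so for the second after the job is handed in, with the robot touching nothing.
It also fails if it takes over 70 s, if anything falls off the work surface, if the arm or the gripper's body presses on something with over 40 N, if the wrist force passes 120 N, or if a joint passes its speed limit or range.

## Robot

A 6-joint arm with a two-finger parallel gripper is mounted at the origin on the work surface. World frame = base frame: x ahead of the robot, y to its left, z up, the work surface at z = 0. Lengths are in m, angles in degrees, forces in N, time in s.
With the tool pointing down it reaches from about 0.35 to 0.875 m from the base axis. Payload 4.2 kg.
Tool frame: the origin (TCP) lies between the finger pads; the fingertips stand 17 mm ahead of it and the grasp point (between the pads) lies 2 mm behind it; z points along the fingers, y is the line along which they close (so a half turn about z gives the same grasp; the last joint's range is limited). The gripper opens to 87 mm and grips with 3 to 60 N. Pads are 19 mm wide; open, the fingers measure 117 mm over their backs; the gripper's body (75 mm by 190 mm) begins 51 mm behind the grasp point.
Start: joints at [78.071, 22.042, 0.453, 0, -68.411, -14.817], TCP at [0.281, 0.558, 0.24] pointing down, gripper open.
Joint ranges: [-179.83, 179.83], [-69.29, 118.12], [-61.27, 80.66], [-181.25, 117.63], [-171.15, -9.14], [-177.46, 177.46]. Speed limits (degrees/s): [159.86, 159.86, 180, 180, 180, 180].

## Interface

Orientations are given as a 3x3 rotation matrix whose columns are the frame's x, y, z axes.
In Python, from station import sense, capture, r, masks_of gives the robot as it stands.
- The arm moves only by the tool apply_moves, never from a script. Its argument "steps" is a list that holds one entry, the list of rows, each a list of 7 numbers: the opening, from 0 (shut) to 1 (fully open), then the shift along the tool's x, y, z in mm, then the turn, a rotation vector about the tool's x, y, z in rad. A call has 1 to 12 rows; each row shifts and turns the commanded pose from where the row before left it, along the tool's axes as they then stand; what a row does not reach is not made up. A row lasts 1/8 s, in which the tool goes at most 62.5 mm and 10.7 degrees, less where a joint would pass 70% of its speed; a pose out of reach is approached as far as the arm can. A call with a gripper value outside its range is refused whole. The fingers move at their own pace and stop on an object; the grip force is fixed at half the most. Time passes only in rows, so rows that do not move let the fingers close. It gives the time, the measured TCP pose, the force and the opening at its end, in the units of the state.
- sense(): the state, without advancing time (a new reading comes with each control period).
- capture(name): name is "side" or "top"; returns a dict with "color" (480x640x3 uint8, red, green, blue), "vfov" (degrees; the focal length in pixels is half the picture's height over the tangent of half this angle, whatever the lens; pixels are square), "cx", "cy" (the principal point, pixels), "T" (4x4, takes a point from camera to world coordinates). Camera axes: x right, y down, z forward; pixel columns grow to the right and rows downward; lengths in m; the calibration is good to about 2 mm. A picture is of the moment at which its call begins. There is no depth.
- r.finish_job(): hands the job in, once; it reports no verdict.
Trained networks look in a picture, given as the dict that the camera call returned (one of the last four; its "shot" number tells which), for a name from the list of things; names that differ only in an ending like _2 or _b are one class to them, and where a whole thing is asked for, a point or a joint stands for the part that bears it (a point fixed in the world has none). Each returns a list of dicts, best first, with "confidence" (0 to 1); they miss things now and then, are a little off and sometimes report something else, mostly with a low value. They report only what shows in the picture. A call takes as long as a camera call. They do not tell look-alikes from the thing itself.
- masks_of(picture, thing): "pixels" (480x640 bool, what is visible of it) and "box" ([left, top, width, height] in pixels, round what is visible of it).
The state is a dict: "time_s": time; "joints": joint angles; "joint_velocities": joint speeds; "effort": joint torques, N m; "tcp_pos": TCP position; "ee_rot": TCP orientation; "wrist_force": force on the tool from outside, world axes, zero at the start; "moment": the same for the moment, N m; "gripper_width": opening from 0.0 (shut) to 1.0 (fully open).
Only numpy, scipy, OpenCV 4.12 (cv2) and the standard library are available. Lean on these libraries where they do the work, as an engineer would, in place of code of your own. Each camera call takes 0.05 s, during which the arm holds its last target. There are 200 camera calls.

## Working session

There is one attempt and no reset: what is moved stays moved. The work goes in short steps, Python scripts to look and compute and a tool call to move; the robot and the scene stay as the last step left them, time stands still between calls to the robot, and variables do not carry over. Pictures are saved under pics/ and viewed, on a budget of 10 in all, crops included, one or two more only if the job needs it, and the job is handed in when it is done.

Besides the shell and the picture viewer there is one more tool, called by a JSON object that holds its "api" and its "payload". apply_moves: Moves the arm, as the interface text tells. Its arguments: {"type":"object","properties":{"steps":{"type":"array","items":{"type":"array","items":{"type":"array","items":{"type":"number"}}}}},"required":["steps"]}

```bash
mkdir -p pics; ls; cat > h.py <<'E'
import numpy as np, cv2
from station import sense, capture, r, masks_of
def f(p): return 240/np.tan(np.radians(p["vfov"])/2)
def ray(p,u,v):
    T=np.array(p["T"]); d=T[:3,:3]@np.array([(u-p["cx"])/f(p),(v-p["cy"])/f(p),1]); return T[:3,3],d
def at_z(p,u,v,z):
    o,d=ray(p,u,v); return o+d*(z-o[2])/d[2]
def proj(p,X):
    T=np.array(p["T"]); c=T[:3,:3].T@(np.array(X)-T[:3,3]); return c[:2]/c[2]*f(p)+[p["cx"],p["cy"]]
def save(p,n,crop=None,s=1):
    im=p["color"][:,:,::-1]
    if crop: x,y,w,h=crop; im=im[y:y+h,x:x+w]
    cv2.imwrite("pics/"+n,cv2.resize(im,None,fx=s,fy=s,interpolation=cv2.INTER_CUBIC))
E
python3 - <<'E'
from h import *
np.set_printoptions(precision=3,suppress=True)
s=sense(); print(s["tcp_pos"],s["ee_rot"],s["wrist_force"],s["gripper_width"])
ps=[]
for n in("top","side"):
    p=capture(n); ps.append(p); save(p,n+"0.png"); print(n,p["vfov"],p["cx"],p["cy"],np.array(p["T"]))
    for t in("tongs","stand","scale","weight","weight_small","weight_large","case"):
        for m in masks_of(p,t)[:4]: 
            ys,xs=np.nonzero(m["pixels"]); print(n,t,round(m["confidence"],2),m["box"],xs.mean().round(1),ys.mean().round(1), at_z(p,xs.mean(),ys.mean(),0.03))
E
```

```text
pics
[0.281 0.558 0.238] [[ 0.893 -0.45  -0.001]
 [-0.45  -0.893 -0.002]
 [ 0.     0.002 -1.   ]] [-0.633 -0.464  0.786] 0.9952512292302282
top 50.30462305526556 328.84355406028493 242.35281122805 [[ 0.02  -0.993  0.117  0.349]
 [-0.999 -0.025 -0.039 -0.009]
 [ 0.041 -0.116 -0.992  1.074]
 [ 0.     0.     0.     1.   ]]
top tongs 0.73 [411.7, 226.8, 34.1, 27.0] 427.4 239.4 [ 0.483 -0.255  0.03 ]
top stand 0.77 [390.4, 217.0, 53.6, 53.8] 414.2 245.8 [ 0.469 -0.227  0.03 ]
top stand 0.6 [197.0, 99.8, 61.3, 48.8] 225.9 124.0 [0.716 0.171 0.03 ]
top scale 0.82 [113.8, 184.0, 91.8, 107.2] 160.0 237.8 [0.473 0.293 0.03 ]
top weight 0.62 [340.7, 189.7, 15.1, 13.7] 349.2 196.0 [ 0.57  -0.091  0.03 ]
top weight 0.3 [347.3, 108.1, 33.9, 32.7] 363.7 123.1 [ 0.728 -0.119  0.03 ]
top weight_small 0.52 [285.4, 187.8, 9.5, 13.9] 291.6 196.1 [0.566 0.029 0.03 ]
top weight_large 0.71 [311.9, 183.1, 22.8, 24.6] 321.9 195.2 [ 0.57  -0.034  0.03 ]
top case 0.94 [273.6, 179.0, 96.7, 37.4] 319.8 198.3 [ 0.563 -0.03   0.03 ]
top case 0.77 [105.4, 342.1, 101.7, 39.2] 157.6 362.2 [0.225 0.284 0.03 ]
top case
[... 495 characters left out ...]
0.89 [198.2, 176.2, 97.6, 62.0] 248.1 206.4 [0.476 0.292 0.03 ]
side scale 0.61 [392.4, 249.6, 41.6, 47.7] 413.0 273.8 [ 0.552 -0.178  0.03 ]
side weight 0.79 [377.3, 237.2, 17.8, 26.2] 386.2 251.7 [ 0.573 -0.086  0.03 ]
side weight_small 0.75 [342.6, 224.0, 10.9, 16.2] 347.4 232.7 [0.567 0.028 0.03 ]
side weight_large 0.79 [360.0, 226.6, 18.3, 26.3] 367.4 239.0 [ 0.581 -0.022  0.03 ]
side weight_large 0.33 [196.8, 175.4, 100.2, 62.9] 248.0 206.6 [0.475 0.291 0.03 ]
side case 0.93 [356.3, 360.4, 82.5, 77.9] 396.6 397.5 [ 0.3   -0.369  0.03 ]
side case 0.6 [323.5, 229.7, 73.5, 50.6] 361.0 253.1 [ 0.531 -0.055  0.03 ]
side case 0.59 [454.0, 319.7, 99.6, 68.0] 506.0 353.9 [ 0.492 -0.423  0.03 ]
```

View pics/top0.png

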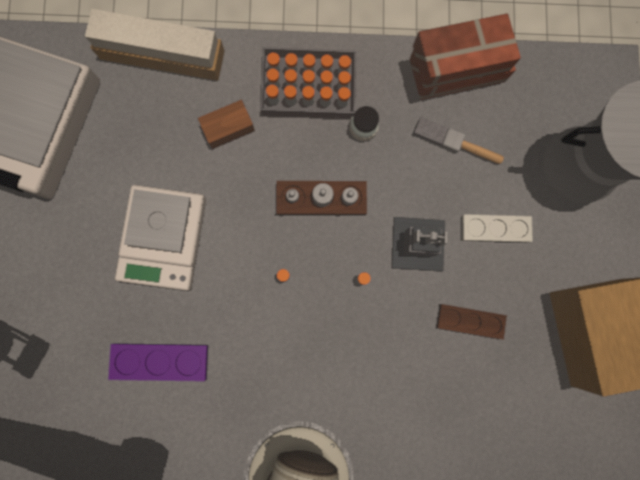

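View pics/side0.png

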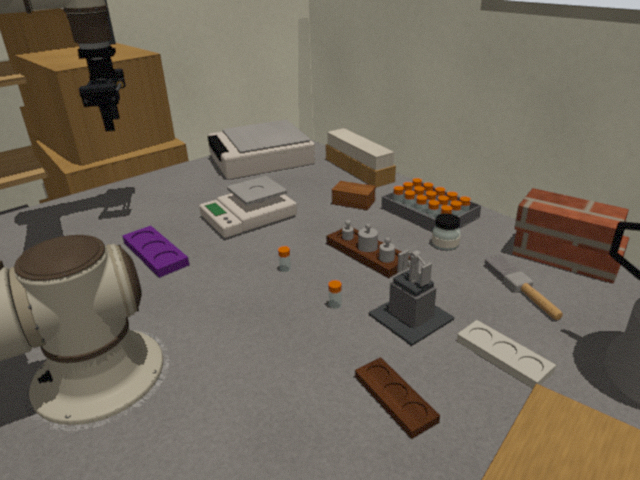

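Top view: the dark-brown larger case is at (320,198), with the small, large and middle weights left to right (292, 322 and 349). The stand with the tongs is at (418,243) and the scale at (160,237). The brown case at (472,321), the purple one and the white one are look-alikes. Next, a zoomed composite.

```bash
python3 - <<'E'
import cv2,numpy as np
t=cv2.imread("pics/top0.png");s=cv2.imread("pics/side0.png")
def c(im,x,y,w,h): return cv2.resize(im[y:y+h,x:x+w],(400,300),interpolation=cv2.INTER_CUBIC)
o=np.vstack([np.hstack([c(t,380,210,80,60),c(t,100,180,120,90)]),np.hstack([c(s,360,245,120,90),c(t,280,165,80,60)])])
cv2.imwrite("pics/comp.png",o)
E
```

```text
(no output)
```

View pics/comp.png

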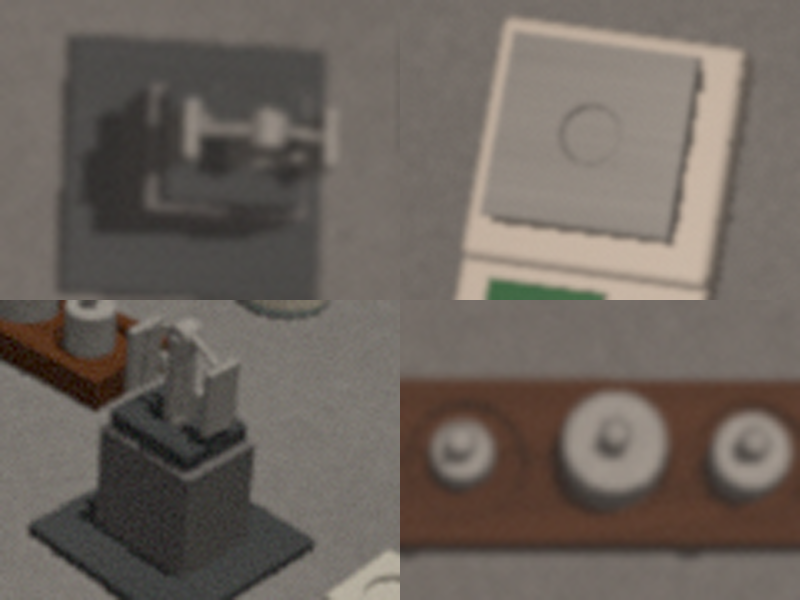

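```bash
cat >> h.py <<'E'
def tri(pa,a,pb,b):
    o1,d1=ray(pa,*a);o2,d2=ray(pb,*b);A=np.stack([d1,-d2],1)
    t=np.linalg.lstsq(A,o2-o1,rcond=None)[0];x,y=o1+d1*t[0],o2+d2*t[1];return (x+y)/2,np.linalg.norm(x-y)
E
python3 - <<'E'
from h import *
np.set_printoptions(precision=4,suppress=True)
p=capture("top");q=capture("side")
F=[at_z(p,380+u/5,210+v/5,.008)[:2] for u,v in((68,37),(326,47),(320,297),(57,292))]
print("foot",np.array(F),np.mean(F,0),[np.linalg.norm(F[i]-F[i-1]) for i in range(4)])
for i in range(4):
    d=F[i]-F[i-1]; print(np.degrees(np.arctan2(d[1],d[0]))%90)
P1=at_z(p,418.6,236,.128);P2=at_z(p,446.6,237,.128);print("pads",P1,P2,(P1+P2)/2,np.linalg.norm(P1-P2),np.degrees(np.arctan2(*(P1-P2)[[1,0]])),"tail",at_z(p,433.6,235.6,.143))
# platform corners
C=np.array([(510,37),(700,60),(672,242),(484,215)])
for z in(.065,.085,.105):
    F=np.array([at_z(p,100+(u-400)/3.333,180+v/3.333,z)[:2] for u,v in C]); print(z,F.mean(0),[np.linalg.norm(F[i]-F[i-1]).round(4) for i in range(4)],"rec",at_z(p,157,220.5,z))
g=cv2.cvtColor(q["color"],cv2.COLOR_RGB2GRAY)
cc=cv2.resize(q["color"][170:245,190:300,::-1],None,fx=5,fy=5,interpolation=cv2.INTER_CUBIC)
cc2=cv2.resize(q["color"][215:275,330:410,::-1],None,fx=5,fy=5,interpolation=cv2.INTER_CUBIC)
o=np.zeros((375+225,800,3),np.uint8);o[:375,:550]=cc;o[375:,:400]=cc2[:225];o[375:,400:]=cv2.resize(p["color"][175:220,275:375,::-1],(400,180+45)) if 0 else cv2.resize(p["color"][180:225,300:380,::-1],(400,225),interpolation=cv2.INTER_CUBIC)
cv2.imwrite("pics/comp2.png",o)
E
```

```text
foot [[ 0.5311 -0.1878]
 [ 0.5297 -0.2986]
 [ 0.4229 -0.2953]
 [ 0.4225 -0.1837]] [ 0.4765 -0.2413] [np.float64(0.10869845173883975), np.float64(0.11077875892903895), np.float64(0.10690530726347867), np.float64(0.11158505048581847)]
87.84065949714925
89.29763915055901
88.24087517780063
0.20969869689290022
pads [ 0.4764 -0.2152  0.128 ] [ 0.4758 -0.2685  0.128 ] [ 0.4761 -0.2419  0.128 ] 0.05323435728158246 89.39785829089632 tail [ 0.4758 -0.24    0.143 ]
0.065 [0.5009 0.2899] [np.float64(0.107), np.float64(0.113), np.float64(0.1098), np.float64(0.1108)] rec [0.5026 0.2911 0.065 ]
0.085 [0.4979 0.284 ] [np.float64(0.1049), np.float64(0.1107), np.float64(0.1077), np.float64(0.1086)] rec [0.4996 0.2851 0.085 ]
0.105 [0.4948 0.2781] [np.float64(0.1028), np.float64(0.1085), np.float64(0.1055), np.float64(0.1064)] rec [0.4965 0.2792 0.105 ]
```

View pics/comp2.png

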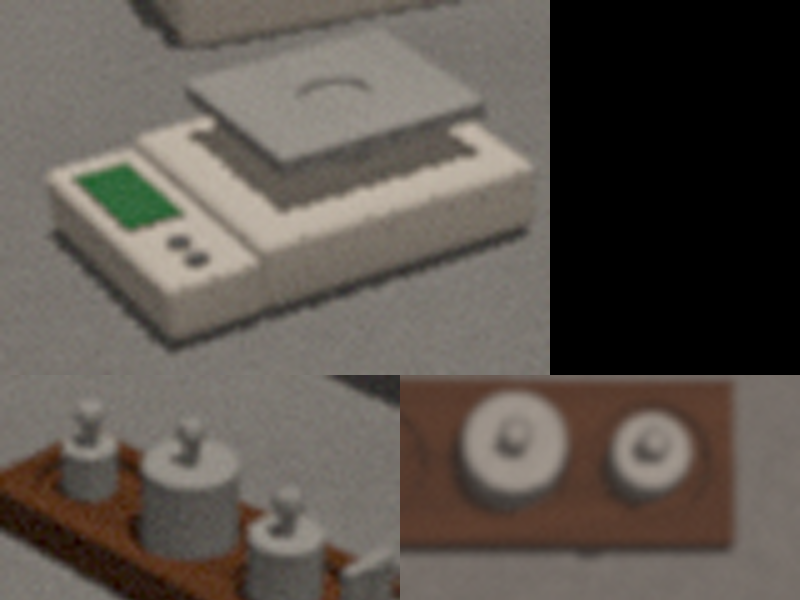

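```bash
python3 - <<'E'
from h import *
np.set_printoptions(precision=4,suppress=True)
p=capture("top");q=capture("side")
C=[(510,37),(700,60),(672,242),(484,215)];S=[(375,30),(485,105),(285,165),(187,90)]
X=[]
for (u,v),(a,b) in zip(C,S):
    x,e=tri(p,(100+(u-400)/3.333,180+v/3.333),q,(190+a/5,170+b/5));X.append(x);print(x,e)
X=np.array(X);print("mean",X.mean(0)); 
for i in range(4):
    d=X[i]-X[i-1];print(np.degrees(np.arctan2(d[1],d[0]))%90)
print("rec",at_z(p,157,220.5,X.mean(0)[2]))
print("knob",tri(p,(351,193.6),q,(387.6,240)), at_z(p,351,193.6,.062),at_z(p,350.4,195,.046))
print("case edges",[at_z(p,300+(u-400)/5,180+(v-375)/5,.022) for u,v in((733,381),(733,546))])
print("large/small knob",at_z(p,323,192.5,.071),at_z(p,291.8,194,.055))
for t in("vial_a",):
    for m in masks_of(p,t)[:4]: print(t,m["confidence"],at_z(p,m["box"][0]+m["box"][2]/2,m["box"][1]+m["box"][3]/2,.05))
E
```

```text
[0.5603 0.3383 0.0714] 0.003428300756132524
[0.5494 0.2271 0.0702] 0.002254593549223788
[0.4408 0.2375 0.0711] 0.0027158572644908887
[0.4541 0.348  0.0681] 0.002178568608059209
mean [0.5012 0.2877 0.0702]
84.76477385350879
84.39784490582247
84.56059321492921
83.1325302859488
rec [0.5018 0.2895 0.0702]
knob (array([ 0.5687, -0.0923,  0.0625]), np.float64(0.0014011233398423747)) [ 0.5683 -0.0919  0.062 ] [ 0.5688 -0.092   0.046 ]
case edges [array([ 0.6046, -0.1277,  0.022 ]), array([ 0.534 , -0.1285,  0.022 ])]
large/small knob [ 0.567 -0.035  0.071] [0.5655 0.0278 0.055 ]
vial_a 0.7 [0.4024 0.0375 0.05  ]
```

{"api": "apply_moves", "payload": {"steps": [[[1,0,0,0,0,0,-0.15],[1,0,0,0,0,0,-0.15],[1,0,0,0,0,0,-0.148],[1,15,57,0,0,0,0],[1,15,57,0,0,0,0],[1,15,57,0,0,0,0],[1,15,57,0,0,0,0],[1,15,57,0,0,0,0],[1,15,57,0,0,0,0],[1,15,57,0,0,0,0],[1,15,57,0,0,0,0],[1,15,57,0,0,0,0]]]}}

```text
time_s: 2.55
tcp_pos: [0.4068, 0.0409, 0.2401]
ee_rot: [[1.0, -0.018, 0.002], [-0.018, -1.0, 0.001], [0.002, -0.001, -1.0]]
wrist_force: [1.4, 0.5, 0.5]
gripper_width: 1.002
```

{"api": "apply_moves", "payload": {"steps": [[[1,15,57,0,0,0,0],[1,15,57,0,0,0,0],[1,15,57,0,0,0,0],[1,15,57,0,0,0,0],[1,15,57,0,0,0,0],[1,0,0,20,0,0,0],[1,0,0,0,0,0,0],[1,0,0,0,0,0,0]]]}}

```text
time_s: 3.55
tcp_pos: [0.4765, -0.2434, 0.2203]
ee_rot: [[1.0, -0.018, 0.001], [-0.018, -1.0, -0.001], [0.001, 0.001, -1.0]]
wrist_force: [-0.5, 0.0, 0.4]
gripper_width: 1.004
```

{"api": "apply_moves", "payload": {"steps": [[[1,0,-1.5,25,0,0,0],[1,0,0,25,0,0,0],[1,0,0,25,0,0,0],[1,0,0,20,0,0,0],[1,0,0,16,0,0,0],[1,0,0,0,0,0,0],[1,0,0,0,0,0,0]]]}}

```text
time_s: 4.42
tcp_pos: [0.4773, -0.2419, 0.1099]
ee_rot: [[1.0, -0.017, 0.002], [-0.017, -1.0, -0.001], [0.002, 0.001, -1.0]]
wrist_force: [-0.9, 0.4, 0.0]
gripper_width: 0.999
```

```bash
python3 - <<'E'
from h import *
p=capture("top");q=capture("side");s=sense();print(s["tcp_pos"],s["wrist_force"])
def c(im,x,y,w,h): return cv2.resize(im["color"][y:y+h,x:x+w,::-1],(400,300),interpolation=cv2.INTER_CUBIC)
cv2.imwrite("pics/g1.png",np.hstack([c(p,380,200,100,75),c(q,360,230,100,75)]))
E
```

```text
[ 0.47706447 -0.2421021   0.10982223] [ 0.51390079 -0.31090328  0.32188811]
```

View pics/g1.png

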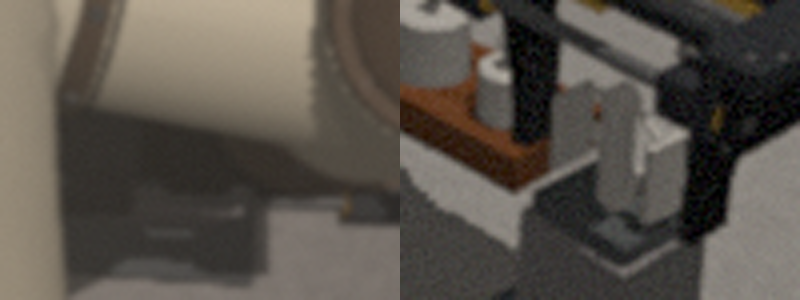

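The fingers straddle both pads, with tips above the collar. I'll close to the carry width (53 mm).

{"api": "apply_moves", "payload": {"steps": [[[0.72,0,0,0,0,0,0],[0.66,0,0,0,0,0,0],[0.61,0,0,0,0,0,0],[0.61,0,0,0,0,0,0],[0.61,0,0,0,0,0,0],[0.61,0,0,0,0,0,0]]]}}

```text
time_s: 5.28
tcp_pos: [0.4763, -0.2423, 0.1088]
ee_rot: [[1.0, -0.019, 0.0], [-0.019, -1.0, -0.0], [0.0, 0.0, -1.0]]
wrist_force: [-0.1, -0.4, 2.2]
gripper_width: 0.614
```

{"api": "apply_moves", "payload": {"steps": [[[0.61,0,0,-5,0,0,0],[0.61,0,0,-10,0,0,0],[0.61,0,0,-15,0,0,0],[0.61,0,0,-20,0,0,0],[0.61,0,0,-25,0,0,0],[0.61,0,0,-25,0,0,0],[0.61,0,0,-20,0,0,0],[0.61,0,0,-10,0,0,0],[0.61,0,0,0,0,0,0],[0.61,0,0,0,0,0,0]]]}}

```text
time_s: 6.52
tcp_pos: [0.4757, -0.2419, 0.2377]
ee_rot: [[1.0, -0.019, -0.002], [-0.019, -1.0, 0.001], [-0.002, -0.001, -1.0]]
wrist_force: [-1.1, -0.2, -1.4]
gripper_width: 0.608
```

```bash
python3 - <<'E'
from h import *
p=capture("top");q=capture("side");s=sense();print(s["tcp_pos"],s["wrist_force"],s["gripper_width"])
T=np.array(s["tcp_pos"])
print("proj jaw",proj(q,T-[0,0,.097]),proj(p,T-[0,0,.097]))
save(q,"g2.png",(320,170,140,105),5)
E
```

```text
[ 0.47577419 -0.24202491  0.23757305] [ 0.24599032  0.26157542 -1.59423359] 0.6152182395293042
proj jaw [415.05911233 252.75534414] [434.34373999 235.8259996 ]
```

View pics/g2.png

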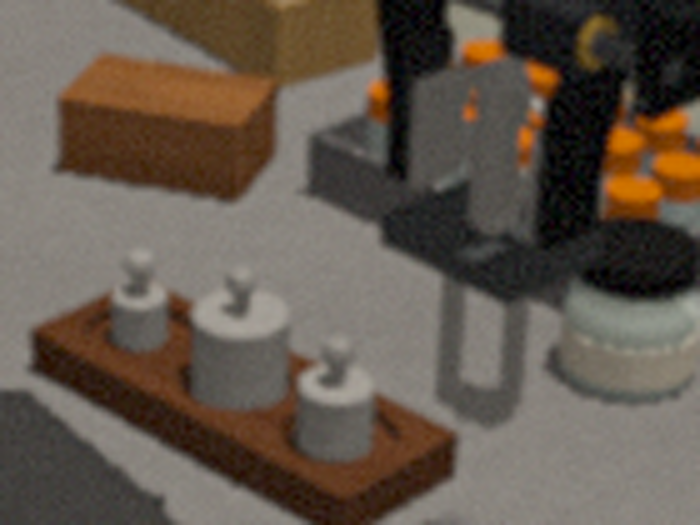

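{"api": "apply_moves", "payload": {"steps": [[[0.61,22.5,-38,0,0,0,0],[0.61,22.5,-38,0,0,0,0],[0.61,22.5,-38,0,0,0,0],[0.61,22.5,-38,0,0,0,0],[0.61,0,0,20,0,0,0],[0.61,0,0,20,0,0,0],[0.5,0,0,20,0,0,0],[0.4,0,0,0,0,0,0],[0.32,0,0,0,0,0,0],[0.32,0,0,0,0,0,0],[0.32,0,0,0,0,0,0],[0.32,0,0,0,0,0,0]]]}}

```text
time_s: 8.12
tcp_pos: [0.5692, -0.0919, 0.179]
ee_rot: [[1.0, -0.019, 0.001], [-0.019, -1.0, 0.0], [0.001, -0.0, -1.0]]
wrist_force: [0.9, -0.5, 0.2]
gripper_width: 0.326
```

```bash
python3 - <<'E'
from h import *
p=capture("top");q=capture("side");s=sense();print(s["tcp_pos"],s["wrist_force"],s["gripper_width"])
T=np.array(s["tcp_pos"])
print("proj jaw",proj(q,T-[0,0,.097]),proj(p,T-[0,0,.097]), "knob here", proj(q,[T[0],T[1],.060]))
a=cv2.resize(q["color"][200:270,340:433,::-1],(400,300),interpolation=cv2.INTER_CUBIC)
b=cv2.resize(p["color"][160:235,290:390,::-1],(400,300),interpolation=cv2.INTER_CUBIC)
cv2.imwrite("pics/g3.png",np.hstack([a,b]))
E
```

```text
[ 0.56907726 -0.09193049  0.17873591] [ 0.00255029  0.09686268 -1.61490761] 0.32826300321922197
proj jaw [387.55736294 231.81944319] [351.87354845 191.11671011] knob here [387.21684248 241.0091144 ]
```

View pics/g3.png

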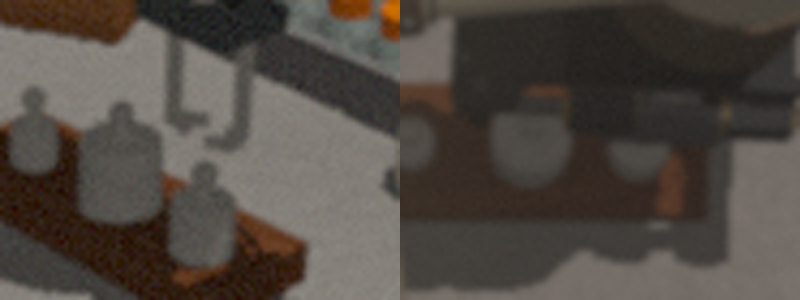

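Jaws are open and centred over the knob (side view: knob at (387.7,240.3), predicted (387.2,241)). Descending.

{"api": "apply_moves", "payload": {"steps": [[[0.32,0,0,6,0,0,0],[0.32,0,0,6,0,0,0],[0.32,0,0,6,0,0,0],[0.32,0,0,5,0,0,0],[0.32,0,0,5,0,0,0],[0.32,0,0,5,0,0,0],[0.32,0,0,0,0,0,0],[0.32,0,0,0,0,0,0]]]}}

```text
time_s: 9.22
tcp_pos: [0.5692, -0.0919, 0.1457]
ee_rot: [[1.0, -0.019, 0.0], [-0.019, -1.0, -0.0], [0.0, 0.0, -1.0]]
wrist_force: [-0.8, -0.4, -0.8]
gripper_width: 0.321
```

```bash
python3 - <<'E'
from h import *
q=capture("side");s=sense();print(s["tcp_pos"],s["wrist_force"],s["gripper_width"])
save(q,"g4.png",(345,205,80,60),8)
E
```

```text
[ 0.56927441 -0.0919251   0.14579396] [-1.16906518 -0.22904259 -0.94341954] 0.3257305799500692
```

View pics/g4.png

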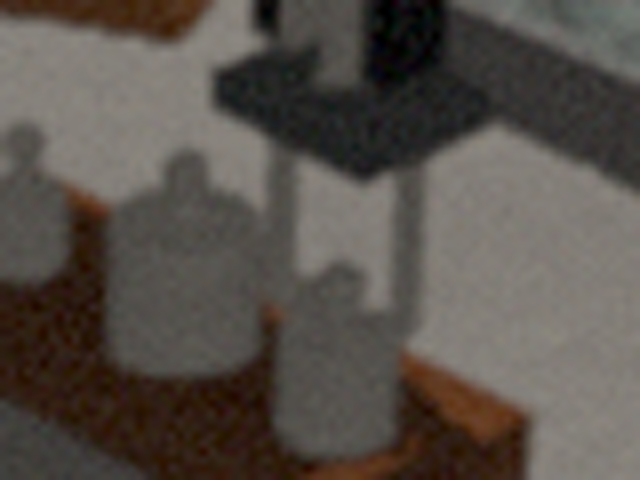

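The jaws straddle the knob at neck height, with no contact force. Letting them close to the 48 mm hold, then a small lift.

{"api": "apply_moves", "payload": {"steps": [[[0.4,0,0,0,0,0,0],[0.48,0,0,0,0,0,0],[0.55,0,0,0,0,0,0],[0.55,0,0,0,0,0,0],[0.55,0,0,0,0,0,0],[0.55,0,0,-4,0,0,0],[0.55,0,0,-6,0,0,0],[0.55,0,0,-10,0,0,0],[0.55,0,0,-15,0,0,0],[0.55,0,0,-15,0,0,0],[0.55,0,0,0,0,0,0],[0.55,0,0,0,0,0,0]]]}}

```text
time_s: 10.78
tcp_pos: [0.5687, -0.0918, 0.1953]
ee_rot: [[1.0, -0.019, -0.001], [-0.019, -1.0, 0.0], [-0.001, -0.0, -1.0]]
wrist_force: [0.3, 0.5, -4.0]
gripper_width: 0.548
```

```bash
python3 - <<'E'
from h import *
q=capture("side");s=sense();print(s["tcp_pos"],s["wrist_force"],s["gripper_width"])
T=np.array(s["tcp_pos"]); print("foot pred",proj(q,T-[0,0,.097+.0325]),"knobtop",proj(q,T-[0,0,.097-.0165]))
save(q,"g5.png",(335,185,100,75),8)
E
```

```text
[ 0.56854844 -0.09186675  0.19502382] [ 0.27173014 -0.52304537 -2.84212778] 0.5500299705103425
foot pred [387.10032376 238.76911745] knobtop [387.87737054 217.67393844]
```

View pics/g5.png

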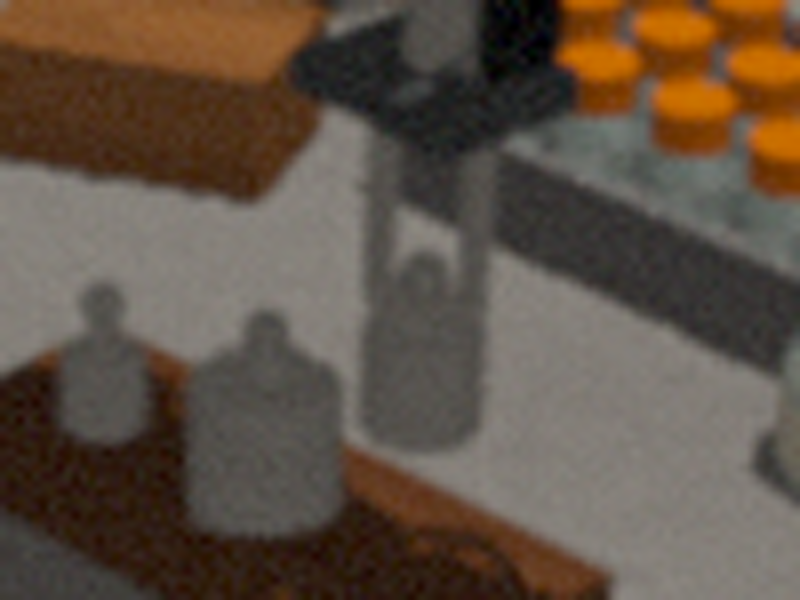

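Weight is held in the jaws, upright, clear of the case. Refining the recess centre by fitting the visible recess wall in both views.

```bash
cat > rec.py <<'E'
from h import *
from scipy.ndimage import map_coordinates
from scipy.optimize import differential_evolution
np.set_printoptions(precision=4,suppress=True)
P=[]
for n in("top","side"):
    L=[capture(n) for _ in range(4)]
    P.append((L[0],np.mean([cv2.cvtColor(l["color"],cv2.COLOR_RGB2GRAY).astype(float) for l in L],0)))
a=np.linspace(0,2*np.pi,120,endpoint=False)
def ring(p,x,y,zs,R):
    pts=np.concatenate([np.stack([x+R*np.cos(a),y+R*np.sin(a),0*a+z],1) for z in zs])
    T=np.array(p["T"]);c=(pts-T[:3,3])@T[:3,:3];return c[:,:2]/c[:,2:]*f(p)+[p["cx"],p["cy"]]
def sc(p,g,x,y,h):
    T=np.array(p["T"])[:3,3];d=np.array([x,y])-T[:2]
    s=lambda zs,R:map_coordinates(g,ring(p,x,y,zs,R).T[::-1],order=1)
    w=np.tile(np.clip((np.cos(a)*d[0]+np.sin(a)*d[1])/np.linalg.norm(d),0,1),2)
    bg=(s([h-.001,h-.003],.0225)+s([h-.001,h-.003],.012))/2
    return ((bg-s([h-.001,h-.003],.01725))*w).sum()/w.sum()
def J(v,which): return -sum(sc(*P[i],*v) for i in which)
for h in(.067,.070,.073):
    for wh in((0,),(1,),(0,1)):
        r=differential_evolution(lambda v:J((*v,h),wh),[(.485,.515),(.27,.305)],seed=1,tol=1e-6);print(h,wh,r.x,-r.fun)
r=differential_evolution(lambda v:J(v,(0,1)),[(.485,.515),(.27,.305),(.062,.108)],seed=1,tol=1e-6);print(r.x,-r.fun)
# full rim in top view
E
python3 rec.py
```

```text
0.067 (0,) [0.5035 0.2913] 17.458732633200206
0.067 (1,) [0.5093 0.2997] 12.677709650963989
0.067 (0, 1) [0.5035 0.2916] 13.916707869027288
0.07 (0,) [0.503  0.2903] 17.46270623011429
0.07 (1,) [0.5058 0.2939] 12.723139623542254
0.07 (0, 1) [0.5036 0.2908] 25.400230663538252
0.073 (0,) [0.5025 0.2894] 17.465357556288957
0.073 (1,) [0.5023 0.2883] 12.76321192286921
0.073 (0, 1) [0.5025 0.2892] 29.774665944621464
[0.5027 0.2895 0.0724] 30.158079374168693
```

{"api": "apply_moves", "payload": {"steps": [[[0.55,0,0,-20,0,0,0],[0.55,-3.4,-20,-20,0,0,0],[0.55,-7,-36,-12,0,0,0],[0.55,-7,-36,0,0,0,0],[0.55,-7,-36,0,0,0,0],[0.55,-7,-36,0,0,0,0],[0.55,-7,-36,0,0,0,0],[0.55,-7,-36,0,0,0,0],[0.55,-7,-36,0,0,0,0],[0.55,-7,-36,0,0,0,0],[0.55,-7,-36,0,0,0,0],[0.55,-7,-36,0,0,0,0]]]}}

```text
time_s: 12.72
tcp_pos: [0.5025, 0.2906, 0.2476]
ee_rot: [[1.0, -0.019, 0.0], [-0.019, -1.0, 0.0], [0.0, -0.0, -1.0]]
wrist_force: [1.1, -0.1, -3.3]
gripper_width: 0.55
```

{"api": "apply_moves", "payload": {"steps": [[[0.55,0,0,10,0,0,0],[0.55,0,0,10,0,0,0],[0.55,0,0,10,0,0,0],[0.55,0,0,0,0,0,0],[0.55,0,0,0,0,0,0],[0.55,0,0,0,0,0,0]]]}}

```text
time_s: 13.48
tcp_pos: [0.5031, 0.2893, 0.2181]
ee_rot: [[1.0, -0.019, 0.001], [-0.019, -1.0, 0.001], [0.001, -0.001, -1.0]]
wrist_force: [0.1, -0.3, -3.0]
gripper_width: 0.549
```

```bash
python3 - <<'E'
from h import *
np.set_printoptions(precision=4,suppress=True)
q=capture("side")
F=[];X=[]
for i in range(6):
    p=capture("side");s=sense();F.append(s["wrist_force"]);X.append(s["tcp_pos"])
T=np.mean(X,0);print(T,np.mean(F,0),np.std(F,0),s["gripper_width"],s["ee_rot"])
print("foot c",proj(q,T-[0,0,.1295]),"recess rim c",proj(q,[.5025,.2893,.072]))
save(q,"g6.png",(200,150,100,75),8)
E
```

```text
[0.5029 0.2895 0.2178] [-0.4001 -0.3412 -2.5823] [0.407  0.4615 0.6228] 0.5510576580415649 [[ 0.9998 -0.0187  0.0002]
 [-0.0187 -0.9998  0.0001]
 [ 0.0002 -0.0001 -1.    ]]
foot c [255.6396 182.0358] recess rim c [256.1531 188.1493]
```

View pics/g6.png

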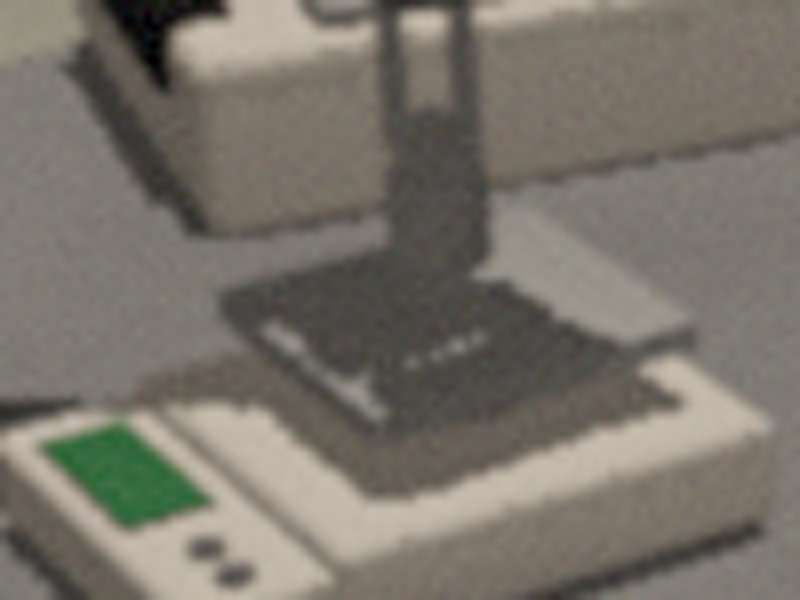

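{"api": "apply_moves", "payload": {"steps": [[[0.55,0,0,6,0,0,0],[0.55,0,0,5,0,0,0],[0.55,0,0,1,0,0,0],[0.55,0,0,1,0,0,0],[0.55,0,0,0,0,0,0],[0.55,0,0,0,0,0,0]]]}}

```text
time_s: 14.58
tcp_pos: [0.5029, 0.2895, 0.2047]
ee_rot: [[1.0, -0.019, 0.0], [-0.019, -1.0, 0.0], [0.0, -0.0, -1.0]]
wrist_force: [-0.8, -0.4, -2.2]
gripper_width: 0.55
```

```bash
cat > st.py <<'E'
from h import *
np.set_printoptions(precision=4,suppress=True)
F=[];X=[];M=[]
for i in range(6):
    p=capture("side");s=sense();F.append(s["wrist_force"]);X.append(s["tcp_pos"]);M.append(s["moment"])
print(np.mean(X,0),np.mean(F,0),np.mean(M,0),s["gripper_width"])
E
python3 st.py
```

```text
[0.5029 0.2894 0.2047] [-0.0646 -0.219  -2.7583] [-0.0263 -0.0043  0.0202] 0.5510347626903586
```

{"api": "apply_moves", "payload": {"steps": [[[0.55,0,0,1,0,0,0],[0.55,0,0,1,0,0,0],[0.55,0,0,0,0,0,0]]]}}

```text
time_s: 15.25
tcp_pos: [0.5028, 0.2894, 0.2024]
ee_rot: [[1.0, -0.019, -0.0], [-0.019, -1.0, -0.0], [-0.0, 0.0, -1.0]]
wrist_force: [-0.6, -0.0, -3.1]
gripper_width: 0.549
```

{"api": "apply_moves", "payload": {"steps": [[[0.55,0,0,1,0,0,0],[0.55,0,0,0.5,0,0,0],[0.55,0,0,0,0,0,0]]]}}

```text
time_s: 15.62
tcp_pos: [0.5029, 0.2894, 0.2011]
ee_rot: [[1.0, -0.019, 0.0], [-0.019, -1.0, 0.0], [0.0, -0.0, -1.0]]
wrist_force: [0.8, 0.7, -2.2]
gripper_width: 0.552
```

```bash
python3 st.py
```

```text
[0.5029 0.2894 0.2012] [ 0.3051 -0.1117 -1.7734] [-0.1112 -0.1004 -0.0077] 0.5510214940792417
```

{"api": "apply_moves", "payload": {"steps": [[[0.55,0,0,0.7,0,0,0],[0.55,0,0,0,0,0,0],[0.55,0,0,0,0,0,0]]]}}

```text
time_s: 16.3
tcp_pos: [0.5031, 0.2895, 0.2007]
ee_rot: [[1.0, -0.019, 0.001], [-0.019, -1.0, 0.0], [0.001, -0.0, -1.0]]
wrist_force: [0.5, -0.4, 0.0]
gripper_width: 0.554
```

```bash
python3 st.py
```

```text
[0.503  0.2895 0.2006] [ 0.5171 -0.2239 -0.0049] [-0.1855 -0.2255  0.0037] 0.5543315274207413
```

{"api": "apply_moves", "payload": {"steps": [[[0.55,0,0,-1.5,0,0,0],[0.55,0,0,0,0,0,0],[0.55,0.9,0.9,0,0,0,0],[0.55,0,0,0,0,0,0],[0.55,0,0,0.8,0,0,0],[0.55,0,0,0.7,0,0,0],[0.55,0,0,0,0,0,0],[0.55,0,0,0,0,0,0]]]}}

```text
time_s: 17.6
tcp_pos: [0.5037, 0.2885, 0.2004]
ee_rot: [[1.0, -0.019, 0.0], [-0.019, -1.0, 0.0], [0.0, -0.0, -1.0]]
wrist_force: [-0.3, -0.5, -2.7]
gripper_width: 0.549
```

```bash
python3 st.py
```

```text
[0.5037 0.2885 0.2004] [-0.172   0.0632 -2.921 ] [-0.0519  0.0058  0.0026] 0.5485120327350791
```

The same height is now contact-free, so the foot has entered the recess. Continuing down to the floor.

{"api": "apply_moves", "payload": {"steps": [[[0.55,0,0,1,0,0,0],[0.55,0,0,0.8,0,0,0],[0.55,0,0,0,0,0,0],[0.55,0,0,0,0,0,0]]]}}

```text
time_s: 18.4
tcp_pos: [0.5038, 0.2886, 0.1987]
ee_rot: [[1.0, -0.019, 0.0], [-0.019, -1.0, 0.0], [0.0, -0.0, -1.0]]
wrist_force: [0.6, 0.2, -1.3]
gripper_width: 0.551
```

```bash
python3 st.py
```

```text
[0.5038 0.2886 0.1987] [-0.0531  0.2984 -1.6697] [0.0346 0.0427 0.0236] 0.5540682878921286
```

{"api": "apply_moves", "payload": {"steps": [[[0.55,-0.2,-0.2,0,0,0,0],[0.55,0,0,0.7,0,0,0],[0.55,0,0,0,0,0,0],[0.55,0,0,0,0,0,0]]]}}

```text
time_s: 19.2
tcp_pos: [0.5036, 0.2888, 0.1981]
ee_rot: [[1.0, -0.019, 0.001], [-0.019, -1.0, 0.0], [0.0, -0.0, -1.0]]
wrist_force: [0.1, 0.1, 0.8]
gripper_width: 0.552
```

```bash
python3 st.py; python3 - <<'E'
from h import *
q=capture("side"); save(q,"g7.png",(205,150,100,75),8)
E
```

```text
[0.5036 0.2888 0.1981] [-0.2932  0.324   0.3688] [0.0639 0.1021 0.0064] 0.5493535826792958
```

View pics/g7.png

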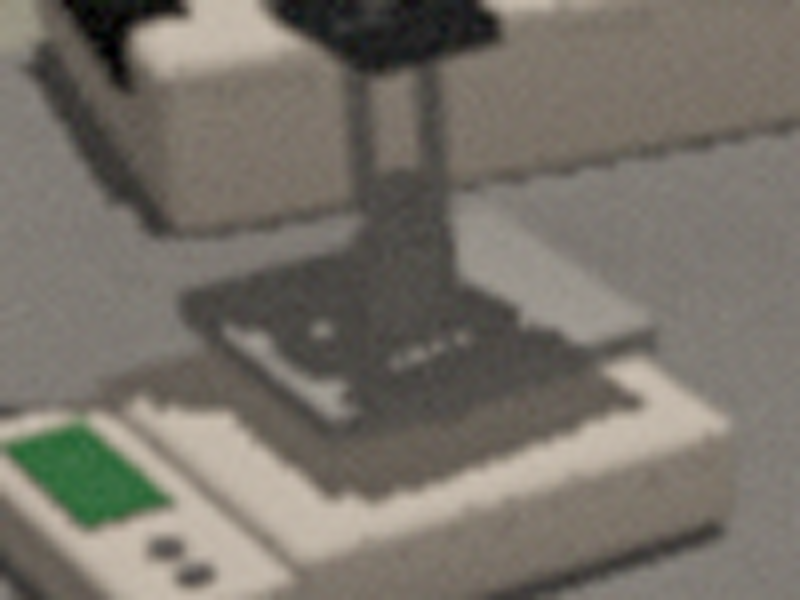

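{"api": "apply_moves", "payload": {"steps": [[[0.55,0,0,-0.7,0,0,0],[0.55,-0.4,-0.4,0,0,0,0],[0.55,0,0,0,0,0,0],[0.55,0,0,0.7,0,0,0],[0.55,0,0,0,0,0,0],[0.55,0,0,0,0,0,0]]]}}

```text
time_s: 20.3
tcp_pos: [0.5032, 0.2891, 0.198]
ee_rot: [[1.0, -0.019, 0.0], [-0.019, -1.0, 0.0], [0.0, -0.0, -1.0]]
wrist_force: [0.7, 0.1, 1.0]
gripper_width: 0.55
```

```bash
python3 st.py
```

```text
[0.5032 0.2891 0.198 ] [-0.1443  0.0037  0.3172] [-0.0415 -0.154  -0.016 ] 0.5490095831279993
```

{"api": "apply_moves", "payload": {"steps": [[[0.55,0.1,0,-0.3,0,0,0],[0.5,0,0,0,0,0,0],[0.44,0,0,0,0,0,0],[0.38,0,0,0,0,0,0],[0.32,0,0,0,0,0,0],[0.32,0,0,0,0,0,0],[0.32,0,0,0,0,0,0],[0.32,0,0,0,0,0,0]]]}}

```text
time_s: 21.6
tcp_pos: [0.5032, 0.2891, 0.1981]
ee_rot: [[1.0, -0.019, -0.0], [-0.019, -1.0, -0.0], [-0.0, 0.0, -1.0]]
wrist_force: [0.8, -0.8, -0.9]
gripper_width: 0.324
```

```bash
python3 st.py; python3 - <<'E'
from h import *
q=capture("side"); save(q,"g8.png",(205,150,100,75),8)
E
```

```text
[0.5032 0.2891 0.1982] [ 0.0956  0.1125 -1.2469] [-0.0263  0.013  -0.0067] 0.32322296511969467
```

View pics/g8.png

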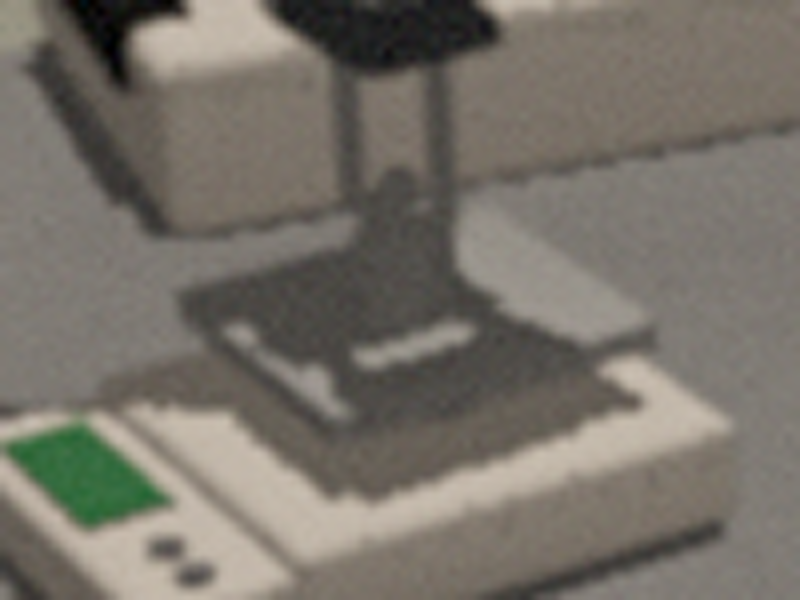

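Jaws open, and the wrist reads only the tongs' weight. Lifting straight up.

{"api": "apply_moves", "payload": {"steps": [[[0.32,0,0,-3,0,0,0],[0.32,0,0,-4,0,0,0],[0.32,0,0,-6,0,0,0],[0.32,0,0,-8,0,0,0],[0.32,0,0,-12,0,0,0],[0.4,0,0,-16,0,0,0],[0.5,0,0,-10,0,0,0],[0.61,0,0,0,0,0,0],[0.61,0,0,0,0,0,0],[0.61,0,0,0,0,0,0]]]}}

```text
time_s: 23.2
tcp_pos: [0.503, 0.2889, 0.2564]
ee_rot: [[1.0, -0.019, -0.001], [-0.019, -1.0, -0.001], [-0.001, 0.001, -1.0]]
wrist_force: [0.9, 0.7, -0.9]
gripper_width: 0.606
```

```bash
python3 st.py; python3 - <<'E'
from h import *
q=capture("side"); save(q,"g9.png",(195,130,120,90),6)
x,y=.5032,.2891
for h in(.064,.066,.068,.070,.072): print(h,"knobtop",proj(q,[x,y,h+.049]),"bodytop",proj(q,[x,y,h+.03]))
E
```

```text
[0.5031 0.289  0.2568] [-0.1186 -0.1769 -1.2341] [-0.0412 -0.0224  0.0185] 0.6109153041047053
0.064 knobtop [254.8814009  172.73417567] bodytop [255.60787519 179.91151972]
0.066 knobtop [254.80430287 171.97247063] bodytop [255.5319081 179.160988 ]
0.068 knobtop [254.72708432 171.20957495] bodytop [255.45582313 178.40929176]
0.07 knobtop [254.64974497 170.44548585] bodytop [255.37962002 177.65642829]
0.072 knobtop [254.57228455 169.68020052] bodytop [255.30329848 176.90239486]
```

View pics/g9.png

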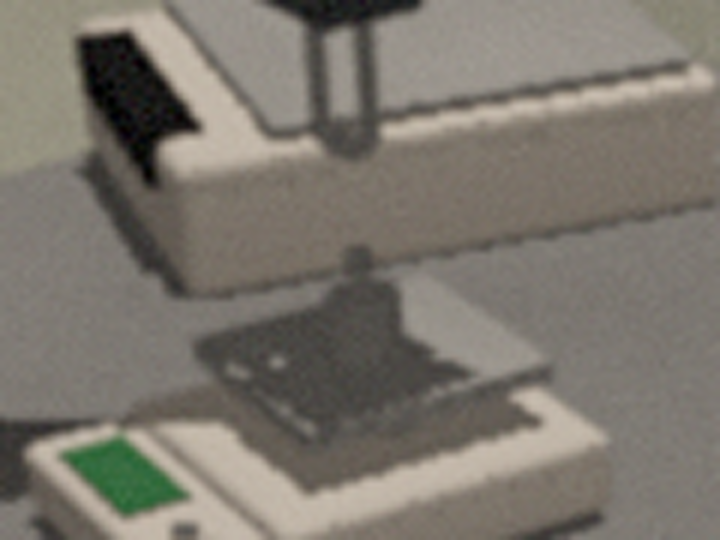

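{"api": "apply_moves", "payload": {"steps": [[[0.61,-1,24,0,0,0,0],[0.61,-1.6,50,0,0,0,0],[0.61,-1.6,50,0,0,0,0],[0.61,-1.6,50,0,0,0,0],[0.61,-1.6,50,0,0,0,0],[0.61,-1.6,50,0,0,0,0],[0.61,-1.6,50,0,0,0,0],[0.61,-1.6,50,0,0,0,0],[0.61,-1.6,50,0,0,0,0],[0.61,-1.6,50,0,0,0,0],[0.61,-1.6,50,0,0,0,0],[0.61,0,7.5,0,0,0,0]]]}}

```text
time_s: 25.05
tcp_pos: [0.4747, -0.245, 0.257]
ee_rot: [[1.0, -0.023, -0.001], [-0.023, -1.0, -0.0], [-0.001, 0.0, -1.0]]
wrist_force: [0.6, 0.6, -1.9]
gripper_width: 0.61
```

{"api": "apply_moves", "payload": {"steps": [[[0.61,0,0,0,0,0,0],[0.61,0,0,0,0,0,0],[0.61,0,0,0,0,0,0]]]}}

```text
time_s: 25.42
tcp_pos: [0.4764, -0.241, 0.2574]
ee_rot: [[1.0, -0.017, 0.0], [-0.017, -1.0, 0.0], [0.0, -0.0, -1.0]]
wrist_force: [-0.1, -0.0, -0.5]
gripper_width: 0.616
```

```bash
python3 st.py; python3 - <<'E'
from h import *
q=capture("side");T=np.array(sense()["tcp_pos"]); print(proj(q,T-[0,0,.097]),proj(q,T-[0,0,.085]))
save(q,"g10.png",(370,200,100,75),8)
E
```

```text
[ 0.4764 -0.2414  0.2573] [-0.1286  0.2637 -0.7199] [-0.0314 -0.0126  0.0015] 0.6111709872150022
[415.82669705 242.59153756] [416.25492449 236.35960261]
```

View pics/g10.png

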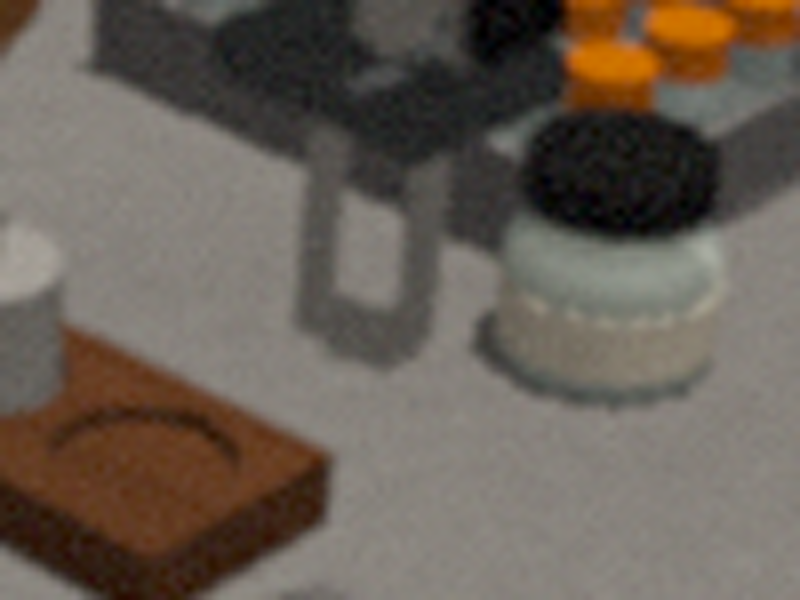

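Tongs hang over the stand; the jaws are within about 2 mm of prediction, against ±6 mm well clearance. Lowering.

{"api": "apply_moves", "payload": {"steps": [[[0.61,0,0,25,0,0,0],[0.61,0,0,25,0,0,0],[0.61,0,0,20,0,0,0],[0.61,0,0,10,0,0,0],[0.61,0,0,8,0,0,0],[0.61,0,0,6,0,0,0],[0.61,0,0,6,0,0,0],[0.61,0,0,6,0,0,0],[0.61,0,0,0,0,0,0]]]}}

```text
time_s: 26.9
tcp_pos: [0.4759, -0.2419, 0.1507]
ee_rot: [[1.0, -0.019, -0.001], [-0.019, -1.0, 0.0], [-0.001, -0.0, -1.0]]
wrist_force: [-0.8, -0.4, -1.6]
gripper_width: 0.615
```

{"api": "apply_moves", "payload": {"steps": [[[0.61,0,0,8,0,0,0],[0.61,0,0,8,0,0,0],[0.61,0,0,8,0,0,0],[0.61,0,0,6,0,0,0],[0.61,0,0,5,0,0,0],[0.61,0,0,3,0,0,0],[0.61,0,0,0,0,0,0],[0.61,0,0,0,0,0,0]]]}}

```text
time_s: 27.9
tcp_pos: [0.4764, -0.242, 0.1134]
ee_rot: [[1.0, -0.019, 0.001], [-0.019, -1.0, -0.0], [0.001, 0.0, -1.0]]
wrist_force: [-0.5, -0.1, -2.1]
gripper_width: 0.612
```

```bash
python3 st.py
```

```text
[ 0.4764 -0.242   0.1134] [-0.1657 -0.0655 -0.9673] [-0.045  -0.0033  0.0079] 0.6116690070716377
```

{"api": "apply_moves", "payload": {"steps": [[[0.61,0,0,2,0,0,0],[0.61,0,0,1.5,0,0,0],[0.61,0,0,1,0,0,0],[0.61,0,0,0,0,0,0],[0.61,0,0,0,0,0,0]]]}}

```text
time_s: 28.82
tcp_pos: [0.4765, -0.2422, 0.1097]
ee_rot: [[1.0, -0.018, 0.001], [-0.018, -1.0, -0.001], [0.001, 0.001, -1.0]]
wrist_force: [-2.5, 1.0, 5.1]
gripper_width: 0.611
```

```bash
python3 st.py
```

```text
[ 0.4765 -0.2422  0.1097] [-1.8228  0.654   5.8605] [0.1736 0.5607 0.0164] 0.6139387249717094
```

Collar rests on the stand. Ease off, release, retreat.

{"api": "apply_moves", "payload": {"steps": [[[0.61,0,0,-0.8,0,0,0],[0.64,0,0,0,0,0,0],[0.68,0,0,0,0,0,0],[0.75,0,0,0,0,0,0],[0.9,0,0,0,0,0,0],[1,0,0,0,0,0,0],[1,0,0,0,0,0,0],[1,0,0,0,0,0,0]]]}}

```text
time_s: 30.12
tcp_pos: [0.4762, -0.242, 0.1094]
ee_rot: [[1.0, -0.019, -0.0], [-0.019, -1.0, -0.0], [-0.0, 0.0, -1.0]]
wrist_force: [-0.2, -0.2, 1.1]
gripper_width: 0.989
```

{"api": "apply_moves", "payload": {"steps": [[[1,0,0,-10,0,0,0],[1,0,0,-20,0,0,0],[1,0,0,-30,0,0,0],[1,0,0,-40,0,0,0],[1,0,0,-40,0,0,0],[1,-20,-50,0,0,0,0],[1,-20,-50,0,0,0,0],[1,-20,-50,0,0,0,0],[1,0,-50,0,0,0,0],[1,0,0,0,0,0,0],[1,0,0,0,0,0,0]]]}}

```text
time_s: 31.5
tcp_pos: [0.42, -0.0409, 0.25]
ee_rot: [[1.0, -0.018, 0.001], [-0.018, -1.0, 0.0], [0.001, -0.0, -1.0]]
wrist_force: [-0.9, -0.5, 0.2]
gripper_width: 1.0
```

```bash
python3 - <<'E'
from h import *
p=capture("top");q=capture("side");print(sense()["tcp_pos"],sense()["wrist_force"])
for n,im in(("top",p),("side",q)):
    for t in("weight","tongs","stand"):
        for m in masks_of(im,t)[:3]: print(n,t,round(m["confidence"],2),m["box"])
def c(im,x,y,w,h): return cv2.resize(im["color"][y:y+h,x:x+w,::-1],(400,300),interpolation=cv2.INTER_CUBIC)
cv2.imwrite("pics/fin.png",np.vstack([np.hstack([c(p,380,210,80,60),c(p,110,185,100,75)]),np.hstack([c(q,360,245,120,90),c(q,200,155,100,75)])]))
E
```

```text
[ 0.42002527 -0.04164517  0.24960231] [-0.18891883  0.49996991  0.57520066]
top weight 0.6 [141.2, 213.5, 26.0, 14.7]
top weight 0.44 [349.5, 107.8, 32.1, 33.3]
top tongs 0.88 [416.5, 227.0, 31.9, 26.9]
top stand 0.72 [392.5, 217.7, 54.7, 53.7]
side weight 0.77 [250.5, 172.6, 12.3, 17.1]
side tongs 0.85 [390.9, 249.4, 42.9, 50.3]
side tongs 0.72 [368.3, 283.0, 87.9, 63.6]
side stand 0.79 [366.6, 285.3, 86.3, 63.5]
```

View pics/fin.png

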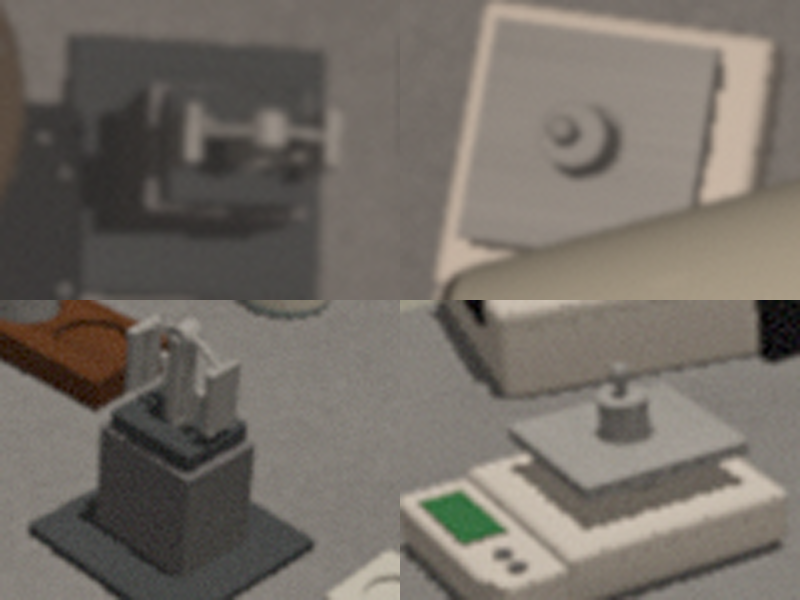

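```bash
python3 - <<'E'
from h import *
np.set_printoptions(precision=4,suppress=True)
p=capture("top");q=capture("side")
print("knob c",tri(p,(151.25,217.5),q,(254.7,173.7)))
# synthetic silhouette fit: upright weight at (x,y,foot z), visible above rim, compared with mask
m=masks_of(q,"weight")[0]["pixels"];
print(np.argwhere(m)[:,0].min(),np.argwhere(m)[:,0].max())
a=np.linspace(0,2*np.pi,40)
def cyl(x,y,r,z): return [[x+r*np.cos(t),y+r*np.sin(t),z] for t in a]
g=q["color"].astype(np.uint8)
for fz in(.0675,.0685,.0715):
    B=np.array([proj(q,X) for X in cyl(.5032,.2891,.016,max(fz,.0715))]);Tp=np.array([proj(q,X) for X in cyl(.5032,.2891,.016,fz+.03)]);K=np.array([proj(q,X) for X in cyl(.5032,.2891,.004,fz+.049)])
    print(fz,"rows: knobtop",K[:,1].min().round(1),"bodytop far/near",Tp[:,1].min().round(1),Tp[:,1].max().round(1),"bottom visible",B[:,1].max().round(1),"cols",Tp[:,0].min().round(1),Tp[:,0].max().round(1),B[:,0].min().round(1),B[:,0].max().round(1))
im=q["color"][165:200,235:280,::-1]
im=cv2.resize(im,(540,420),interpolation=cv2.INTER_CUBIC)
cv2.imwrite("pics/w.png",im)
E
```

```text
knob c (array([0.5013, 0.2881, 0.1113]), np.float64(0.0008151258197736501))
171 190
0.0675 rows: knobtop 170.7 bodytop far/near 176.0 181.3 bottom visible 191.0 cols 248.9 262.0 249.9 263.0
0.0685 rows: knobtop 170.4 bodytop far/near 175.6 180.9 bottom visible 191.0 cols 248.8 262.0 249.9 263.0
0.0715 rows: knobtop 169.2 bodytop far/near 174.5 179.8 bottom visible 191.0 cols 248.7 261.9 249.9 263.0
```

View pics/w.png

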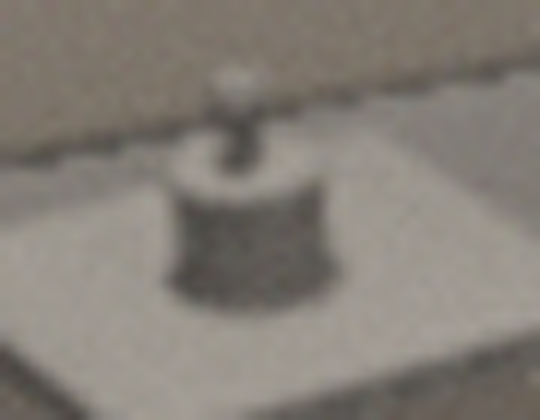

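The weight stands upright, its body top at rows 175.7 to 181.5, which matches the seated prediction (176.0 to 181.3) rather than on the rim (174.5 to 179.8). The recess ring shows evenly around its foot. Tongs look as they did at the start. Handing in.

```bash
python3 -c "
from h import *
print(r.finish_job(), sense()['time_s'])"
```

```text
the job is handed in; nothing more can be done
the job is handed in; nothing more can be done
```

I set the middle-sized weight in the scale's recess, put the tongs back upright in their stand, and handed the job in at about 32 s. No verdict is reported.

- **Picking up:** I lifted the tongs out at the 53 mm carry width and squeezed them open over the weight. They closed around its neck and carried it at the 48 mm hold; the gripper itself never touched the weight.
- **Setting down:** The first try came down on the recess rim. I lifted, shifted about 1 mm, and the foot went in. The most I measured on the platform was about 3 N. I opened the jaws only once the platform carried the weight, and afterwards the wrist felt just the tongs.
- **Tongs back:** The collar met the stand with about 7 N before I eased off and let go. Afterwards the tongs looked the same as at the start in both views.

**Last checks:** In the side view the weight is upright, and its rows match a seated foot (about 67 to 68 mm above the table), not one on the rim. The knob position found from both cameras gives the same height, and its sideways position is within about 2 mm.

**What disagreed:** Contact in the recess came only about 2.5 mm below the rim contact, not the full 4 mm. It stayed at the same height after a 0.5 mm sideways move, and the pictures agree, so I took it as seated. I saw no sign that anything else had moved, but I did not re-measure the other objects.

I viewed 16 pictures, six over the budget of 10.

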